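Check a filter holder in the slot gauge and sort it

TASK

Swing the hold-down bar on the cradle up out of the way, to about upright or beyond, and take out the filter holder that was under it. Try that holder in the slot gauge, lengthwise between the jaws, pressing it down lightly without forcing it: if it goes fully home on the slot's floor, set it down gently and upright in the square tray; if the jaws stop it, set it down gently and upright in the round tub. Leave the other holder in its open nest and do not disturb the bottle, the dishes or the screwdriver.

Things in the scene. Friction and masses are not known exactly. Their poses are not given: they have to be found in the camera images.
- bar (a joint): Hinge of the hold-down bar, rad: 0 = bar level, its underside 2.5 mm above the tang of the holder beneath; grows as the free end swings up and over towards the cradle's +x; upright at 1.57, stop at 1.9. A stiff friction hinge (about 1 N at the cross rod moves it): it stays at any angle. It starts between 0 and 0.1.
- bar_hinge (a point): On the hinge axis of the bar, 64.5 mm above the table. The axis runs along the cradle's y. Two small aluminium cheeks, top 74 mm above the table, hold it.
- bar_rod (a point): Middle of the steel cross rod at the bar's free end: 10 mm diameter, 90 mm long, parallel to the hinge axis, 123 mm from the hinge (at bar = 0 straight towards the cradle's -x). The bar itself is 14 mm wide (y) and 8 mm thick, so 38 mm of bare rod stand out on each side of it, to be pinched or hooked.
- cradle: Fixed grey plastic cradle, base 6 mm thick, from -57 to +93 mm in its x and 180 mm in its y; origin at table level midway between its two nests; the hinge is at its +x side. Each nest is a pocket 64 mm (x) by 37 mm (y) inside, its walls 6 mm high above the base; a holder lies in each, its x along the cradle's x within 2 degrees.
- nest_bar (a point): Centre of the floor of the nest under the bar (50 mm to the cradle's +y, 6 mm above the table). The holder lying here at the start is the one to test; which of the two it is varies.
- nest_open (a point): Centre of the floor of the open nest (50 mm to the cradle's -y, 6 mm above the table). The holder lying here at the start stays here.
- holder_a: Aluminium microscope filter holder: a block 60 mm long (x), 18 mm high, with a small round window in each end face, and centred on its top a grip tang 30 mm long (x), 16 mm wide (y) and 34 mm high, so 52 mm high overall; about 0.13 kg. Origin: centre of the underside; x along its length, z up. For the block's width see holder_b.
- holder_b: The second holder, like holder_a in all but the width of the block (y): one of the two is 28 mm wide and fits the gauge, the other is 33 mm and does not. Which is which is found with the gauge. Origin and axes as holder_a.
- gauge: Fixed steel slot gauge: base plate 100 x 100 x 6 mm with two parallel jaws 80 mm long (x), each 20 mm thick, their tops 20 mm above the table. The slot between them runs along the gauge's x and is 30 mm wide (y), 14 mm deep, open at the top and both ends; its upper edges have a 2.5 mm 45 degree chamfer. Origin: centre of the underside.
- gauge_slot (a point): Centre of the slot's floor, 6 mm above the table, axes as the gauge's. A holder that fits goes down until its underside is on this floor; one that does not is stopped with its underside about 13 mm above it.
- tray: Fixed square grey plastic tray for holders that pass: outside 124 x 124 mm, 24 mm high, walls and floor 4 mm. Origin: centre of the underside.
- tray_floor (a point): Centre of the tray's inner floor, 4 mm above the table.
- tub: Fixed round steel tub for holders that fail: outside 132 mm across at the foot, 136 mm at the rim, 26 mm high, walls and floor 4 mm (inner floor 124 mm across, so a holder must go in near the middle). Origin: centre of the underside. Tray and tub may change places.
- tub_floor (a point): Centre of the tub's inner floor, 4 mm above the table.
- media_bottle: Bystander: amber bottle with a white cap, 64 mm diameter, 130 mm high, origin under its centre.
- dishes: Bystander: stack of three clear lidded dishes with whitish tops, 90 mm diameter, 44 mm high, origin under its centre.
- screwdriver: Bystander: screwdriver 160 mm long lying on the table, along its x.
Things that resemble listed ones, but are neither listed nor needed, are in the scene too. What is shaped like the holder_b but red is not meant. Of the things like the cradle, leave any that is red; of the rest the smaller one is meant.

How it is judged:
By the outcome, as a careful person would: the job done as asked, in the order asked, and still so for the second after the job is handed in, with the robot touching nothing.
It also fails if it takes over 54 s, if anything falls off the work surface, if the arm or the gripper's body presses on something with over 40 N, if the wrist force passes 120 N, or if a joint passes its speed limit or range.

ROBOT

A 6-joint arm with a two-finger parallel gripper is mounted at the origin on the work surface. World frame = base frame: x ahead of the robot, y to its left, z up, the work surface at z = 0. Lengths are in m, angles in degrees, forces in N, time in s.
With the tool pointing down it reaches from about 0.3 to 0.75 m from the base axis. Payload 8.5 kg.
Tool frame: the origin (TCP) lies on the centre line of the jaws, within the pads' length; the fingertips stand 19 mm ahead of it and the grasp point (between the pads) is the TCP; z points along the fingers, x is the direction in which the jaws open and shut, and the axes are right-handed (so a half turn about z gives the same grasp; the last joint's range is limited). The gripper opens to 85 mm and grips with 20 to 120 N. Pads are 22 mm wide; open, the fingers measure 114 mm over their backs; the gripper's body (76 mm by 85 mm) begins 54 mm behind the grasp point. The pads swing forward as they close: fully open they stand 13 mm farther back than shut.
Start: joints at [-79.143, 21.807, 74.336, -0, 83.858, -12.336], TCP at [0.217, -0.506, 0.25] pointing down, gripper open.
Joint ranges: [-178.18, 178.18], [-50.72, 133.34], [12.68, 142.11], [-81.47, 261.47], [9.98, 163.14], [-165.26, 165.26]. Speed limits (degrees/s): [136.94, 136.94, 180, 180, 180, 180].

INTERFACE

Orientations are given as a 3x3 rotation matrix whose columns are the frame's x, y, z axes.
In Python, from rig import env, cams, order gives the robot as it stands.
- The arm moves only by the tool step_arm, never from a script. Its argument "steps" is a list of rows, each an object with "xyz": the shift along the tool's x, y, z normalised to -1 to 1, where 1 is 0.04 m, a list of three; "turn": the turn, a rotation vector about the tool's x, y, z normalised to -1 to 1, where 1 is 0.08 rad, a list of three; "gripper": the gripper command: -1 is shut, 1 is fully open, values between are in proportion. A call has 1 to 20 rows; each row shifts and turns the commanded pose from where the row before left it, along the tool's axes as they then stand; what a row does not reach is not made up. A row lasts 1/12 s, in which the tool goes at most 41.7 mm and 7.16 degrees, less where a joint would pass 70% of its speed; a pose out of reach is approached as far as the arm can. A call with a number of a shift or a turn outside -1 to 1 is refused whole. A call with a gripper value outside its range is refused whole. The fingers move at their own pace and stop on an object; "squeeze" is the grip in N (left out, the last holds). Time passes only in rows, so rows that do not move let the fingers close. It gives the time, the measured TCP pose, the force and the opening at its end, in the units of the state.
- env.observe(): the state, without advancing time (a new reading comes with each control period).
- cams.get_image(name): name is "scene" or "top" or "wrist"; returns (picture, depth): 400x640x3 uint8, red, green, blue; 400x640 float32, m along the optical axis (not along the pixel's ray), 0 where there is no reading.
- cams.camera_info(name): a dict with "fx", "fy", "cx", "cy" (pixels), "extrinsics" (4x4, takes a point from camera to world coordinates). Camera axes: x right, y down, z forward; pixel columns grow to the right and rows downward; lengths in m; the calibration is good to about 2 mm. A picture is of the moment at which its call begins: read the wrist's pose just before it. camera_info takes no time and is no camera call; for the wrist camera it gives the pose at the moment of the call.
- order.close_job(): hands the job in, once; it reports no verdict.
The state is a dict: "time_s": time; "q": joint angles; "qvel": joint speeds; "joint_efforts": joint torques, N m; "position": TCP position; "tool_rot": TCP orientation; "ft_force": force on the tool from outside, world axes, zero at the start; "wrist_torque": the same for the moment, N m; "grip_width": finger opening in m.
Only numpy, scipy, OpenCV 4.12 (cv2) and the standard library are available. Lean on these libraries where they do the work, as an engineer would, in place of code of your own. Each camera call takes 0.05 s, during which the arm holds its last target. There are 200 camera calls.

## Working session

There is one attempt and no reset: what is moved stays moved. The work goes in short steps, Python scripts to look and compute and a tool call to move; the robot and the scene stay as the last step left them, time stands still between calls to the robot, and variables do not carry over. Pictures are saved under pics/ and viewed, about 8 in all and at most 12, crops included, and the job is handed in when it is done.

Besides the shell and the picture viewer there is one more tool, called after "Call:" in YAML: its name, and indented under it one key for each argument. step_arm: Moves the arm, as the interface text tells. Scaled input: -1 to 1 covers 0.04 m each way for a shift and 0.08 rad each way for a turn. Its arguments: {"type":"object","properties":{"steps":{"type":"array"},"squeeze":{"type":"number"}},"required":["steps"]}

```bash
mkdir -p pics; ls
cat > h.py <<'E'
import numpy as np, cv2
from rig import env, cams, order
def grab(n):
    im,d=cams.get_image(n); np.savez('/tmp/%s.npz'%n,im=im,d=d); return im,d
def pts(n,d):
    c=cams.camera_info(n); v,u=np.mgrid[0:d.shape[0],0:d.shape[1]]
    P=np.stack([(u-c['cx'])/c['fx']*d,(v-c['cy'])/c['fy']*d,d],-1); E=np.array(c['extrinsics'])
    return P@E[:3,:3].T+E[:3,3]
def save(im,name,box=None,s=1):
    if box: im=im[box[1]:box[3],box[0]:box[2]]
    cv2.imwrite('pics/'+name,cv2.resize(im[...,::-1],None,fx=s,fy=s,interpolation=cv2.INTER_CUBIC))
E
python3 - <<'E'
from h import *
for n in('top','scene'):
    im,d=grab(n); save(im,n+'1.png',s=1.25); P=pts(n,d); np.save('/tmp/P_%s.npy'%n,P)
    c=cams.camera_info(n); print(n,c['fx'],np.round(c['extrinsics'],3).tolist())
    print((d>0).mean())
print(env.observe())
E
```

```text
pics
top 459.5122938322941 [[0.006, -0.993, 0.121, 0.329], [-1.0, -0.008, -0.018, 0.169], [0.018, -0.121, -0.993, 1.453], [0.0, 0.0, 0.0, 1.0]]
0.99617578125
scene 515.9505203682944 [[0.83, 0.381, -0.407, 1.18], [0.557, -0.547, 0.625, -0.838], [0.015, -0.746, -0.666, 1.135], [0.0, 0.0, 0.0, 1.0]]
0.9949375
{'time_s': 0.1, 'q': array([-7.91436250e+01,  2.18385843e+01,  7.43784456e+01,  2.12662832e-03,
        8.38577079e+01, -1.23363321e+01]), 'qvel': array([ 0.05490836, -0.04343541, -0.13865799, -0.06347636,  0.06496613,
        0.00876364]), 'joint_efforts': array([ 4.71252337e-03, -4.49215007e+01, -2.31658995e+01, -1.13362894e-04,
        3.64771717e-03, -1.32926152e-05]), 'position': array([ 0.21656137, -0.5053241 ,  0.24977144]), 'tool_rot': array([[ 3.93821109e-01, -9.19187081e-01, -2.09441677e-04],
       [-9.19186233e-01, -3.93821039e-01,  1.28802598e-03],
       [-1.26641938e-03, -3.14735914e-04, -9.99999149e-01]]), 'ft_force': array([ 0.27554548, -0.48516477, -0.66279258]), 'wrist_torque': array([-0.01342747,  0.04511817,  0.0116293 ]), 'grip_width': 0.08501828534151293}
```

View pics/top1.png

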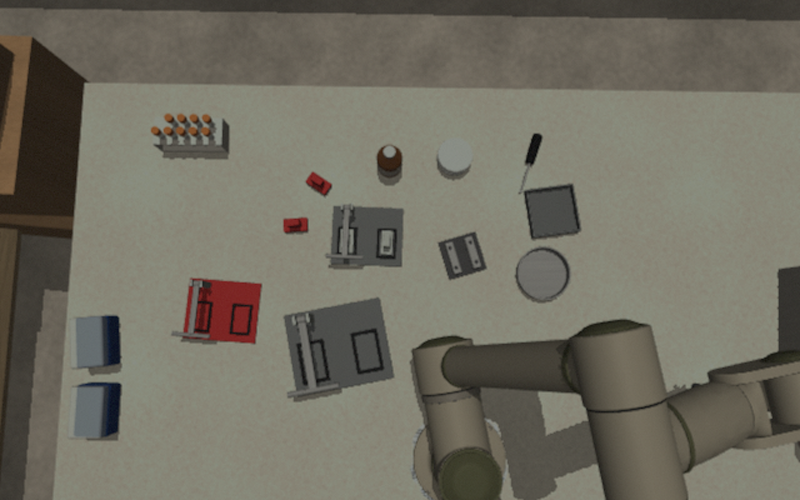

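View pics/scene1.png

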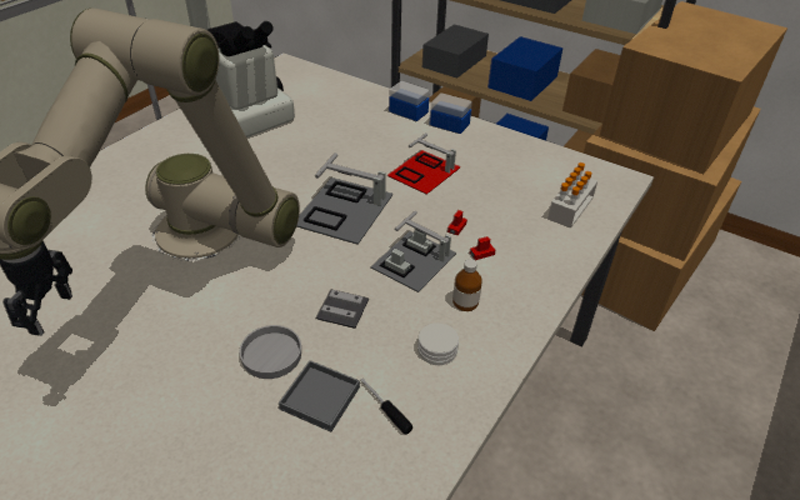

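The top view has three cradles: small grey (367,237), large grey (340,345) and red (223,310). The small grey one is meant, with its bar on the left, its rod at (345,258) and the open nest at (387,242). The gauge is at (462,256), the tray at (552,211) and the tub at (543,275). The red holder look-alikes at (319,183) and (296,225) are to be ignored.

Run:
```python
from h import *
z=np.load('/tmp/top.npz'); im,d=z['im'],z['d']; P=np.load('/tmp/P_top.npy')
save(im,'crop1.png',(240,130,480,250),3.3)
c=cams.camera_info('top');E=np.array(c['extrinsics'])
g=P[...,2]
print('table z',np.median(g[90:140,400:410]))
def ray(u,v,h):
    r=E[:3,:3]@[(u-c['cx'])/c['fx'],(v-c['cy'])/c['fy'],1]; t=(h-E[2,3])/r[2]; return (E[:3,3]+t*r)[:2]
hsv=cv2.cvtColor(im,cv2.COLOR_RGB2HSV)
dark=((im.max(2)<115)|(g>0.012)).astype(np.uint8)
for name,b,h in [('cradle',(258,160,328,220),.006),('gauge',(345,180,395,228),.006),('tray',(415,142,468,195),.024),('tub',(408,194,460,245),.026),('bottle',(298,110,326,146),.13),('dishes',(345,108,382,146),.044),('driver',(410,102,440,158),.01)]:
    m=np.zeros_like(dark); m[b[1]:b[3],b[0]:b[2]]=dark[b[1]:b[3],b[0]:b[2]]
    k=max(cv2.findContours(m,0,1)[0],key=cv2.contourArea).reshape(-1,2)
    W=np.array([ray(u,v,h) for u,v in k],np.float32); (cx,cy),s,a=cv2.minAreaRect(W)
    print(name,np.round((cx,cy),4),np.round(s,4),round(a,1))
# high points in cradle region
m=np.zeros(g.shape,bool); m[160:220,255:328]=1
for lo,hi in((.03,.048),(.048,.056),(.058,.09)):
    q=P[m&(g>lo)&(g<hi)]; print(lo,len(q),q.min(0).round(3),q.max(0).round(3),q.mean(0).round(3))
```

```text
table z -0.0011565000683786408
cradle [0.5461 0.2382] [0.1942 0.1717] 87.7
gauge [ 0.5003 -0.0098] [0.1042 0.1037] 16.7
tray [ 0.6258 -0.2314] [0.1644 0.1426] 8.5
tub [ 0.4499 -0.208 ] [0.1335 0.1467] 44.4
bottle [0.7036 0.177 ] [0.0881 0.0593] 0.6
dishes [0.741 0.013] [0.0888 0.1091] 72.0
driver [ 0.7385 -0.1981] [0.0776 0.171 ] 88.6
0.03 15 [0.514 0.173 0.03 ] [0.609 0.292 0.047] [0.551 0.238 0.037]
0.048 34 [0.515 0.173 0.05 ] [0.609 0.291 0.056] [0.538 0.212 0.054]
0.058 331 [0.481 0.173 0.058] [0.618 0.326 0.082] [0.538 0.276 0.071]
```

View pics/crop1.png

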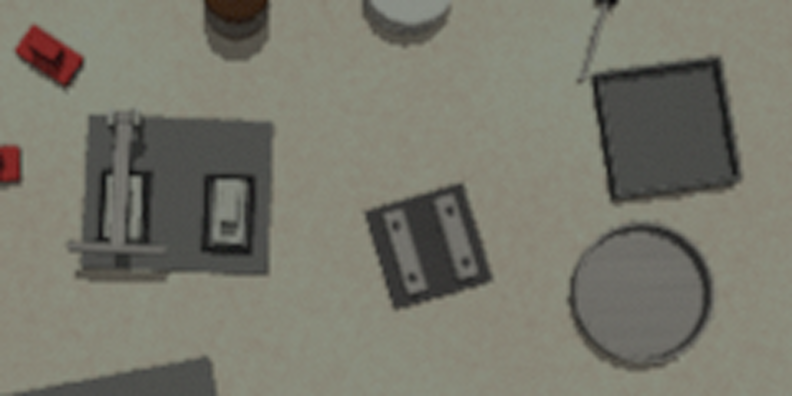

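The close crop confirms the choice: the small grey cradle at (180,195) has light holders in both nests. Its bar is on the left, with the rod running from (70,245) to (165,250). The hinge is on the far side, so cradle x is close to world +x with a yaw of about -2°. The gauge slot runs at about +16°. I'll move to a hover and look with the wrist camera.

Call:
step_arm:
  steps:
    - {"xyz": [-0.74,-0.63,-0.04],"turn": [0,0,0],"gripper": 1}
    - {"xyz": [-0.74,-0.63,-0.04],"turn": [0,0,0],"gripper": 1}
    - {"xyz": [-0.74,-0.63,-0.04],"turn": [0,0,0],"gripper": 1}
    - {"xyz": [-0.74,-0.63,-0.04],"turn": [0,0,0],"gripper": 1}
    - {"xyz": [-0.74,-0.63,-0.04],"turn": [0,0,0],"gripper": 1}
    - {"xyz": [-0.74,-0.63,-0.04],"turn": [0,0,0],"gripper": 1}
    - {"xyz": [-0.74,-0.63,-0.04],"turn": [0,0,0],"gripper": 1}
    - {"xyz": [-0.74,-0.63,-0.04],"turn": [0,0,0],"gripper": 1}
    - {"xyz": [-0.74,-0.63,-0.04],"turn": [0,0,0],"gripper": 1}
    - {"xyz": [-0.74,-0.63,-0.04],"turn": [0,0,0],"gripper": 1}
    - {"xyz": [-0.74,-0.63,-0.04],"turn": [0,0,0],"gripper": 1}
    - {"xyz": [-0.74,-0.63,-0.04],"turn": [0,0,0],"gripper": 1}
    - {"xyz": [-0.74,-0.63,-0.04],"turn": [0,0,0],"gripper": 1}
    - {"xyz": [-0.74,-0.63,-0.04],"turn": [0,0,0],"gripper": 1}
    - {"xyz": [-0.74,-0.63,-0.04],"turn": [0,0,0],"gripper": 1}
    - {"xyz": [-0.74,-0.63,-0.04],"turn": [0,0,0],"gripper": 1}
    - {"xyz": [-0.74,-0.63,-0.04],"turn": [0,0,0],"gripper": 1}
    - {"xyz": [-0.74,-0.63,-0.04],"turn": [0,0,0],"gripper": 1}
    - {"xyz": [-0.74,-0.63,-0.04],"turn": [0,0,0],"gripper": 1}
    - {"xyz": [-0.74,-0.63,-0.04],"turn": [0,0,0],"gripper": 1}

```text
time_s: 1.77
position: [0.4466, 0.2393, 0.2821]
tool_rot: [[0.394, -0.919, -0.001], [-0.919, -0.394, -0.0], [-0.0, 0.001, -1.0]]
ft_force: [0.3, -1.1, 0.8]
grip_width: 0.0853
```

Call:
step_arm:
  steps:
    - {"xyz": [0,0,0],"turn": [0,0,-1],"gripper": 0}
    - {"xyz": [0,0,0],"turn": [0,0,-1],"gripper": 0}
    - {"xyz": [0,0,0],"turn": [0,0,-1],"gripper": 0}
    - {"xyz": [0,0,0],"turn": [0,0,-1],"gripper": 0}
    - {"xyz": [0,0,0],"turn": [0,0,-1],"gripper": 0}
    - {"xyz": [0,0,0],"turn": [0,0,-1],"gripper": 0}
    - {"xyz": [0,0,0],"turn": [0,0,-1],"gripper": 0}
    - {"xyz": [0,0,0],"turn": [0,0,-1],"gripper": 0}
    - {"xyz": [0,0,0],"turn": [0,0,-1],"gripper": 0}
    - {"xyz": [0,0,0],"turn": [0,0,-1],"gripper": 0}
    - {"xyz": [0,0,0],"turn": [0,0,-1],"gripper": 0}
    - {"xyz": [0,0,0],"turn": [0,0,-1],"gripper": 0}
    - {"xyz": [0,0,0],"turn": [0,0,-1],"gripper": 0}
    - {"xyz": [0,0,0],"turn": [0,0,-1],"gripper": 0}
    - {"xyz": [0,0,0],"turn": [0,0,0],"gripper": 0}

```text
time_s: 3.02
position: [0.4466, 0.2371, 0.282]
tool_rot: [[0.999, -0.043, -0.001], [-0.043, -0.999, -0.0], [-0.001, 0.0, -1.0]]
ft_force: [-0.3, 0.6, 0.0]
grip_width: 0.0427
```

Run:
```python
from h import *
s=env.observe(); print(s['time_s'],s['position'],s['q'].round(1),s['tool_rot'].round(3).tolist(),s['ft_force'],s['grip_width'])
im,d=grab('wrist'); save(im,'w1.png',s=1.25)
c=cams.camera_info('wrist'); E=np.array(c['extrinsics']); R=s['tool_rot']
print(c['fx'],c['cx'],c['cy'],(R.T@E[:3,:3]).round(3).tolist(),(R.T@(E[:3,3]-s['position'])).round(4))
np.save('/tmp/P_wrist.npy',pts('wrist',d)); np.save('/tmp/E_wrist.npy',E)
```

```text
3.0167 [0.44658872 0.2370658  0.28201393] [14.5 16.1 77.7 -0.  86.3 17. ] [[0.999, -0.043, -0.001], [-0.043, -0.999, -0.0], [-0.001, 0.0, -1.0]] [-0.3266241   0.6092134   0.04145667] 0.04272739469651043
315.5003630175269 316.9683315772384 198.04009310516733 [[1.0, -0.005, -0.002], [0.006, 0.954, 0.299], [0.0, -0.299, 0.954]] [-0.0002 -0.0758 -0.125 ]
```

View pics/w1.png

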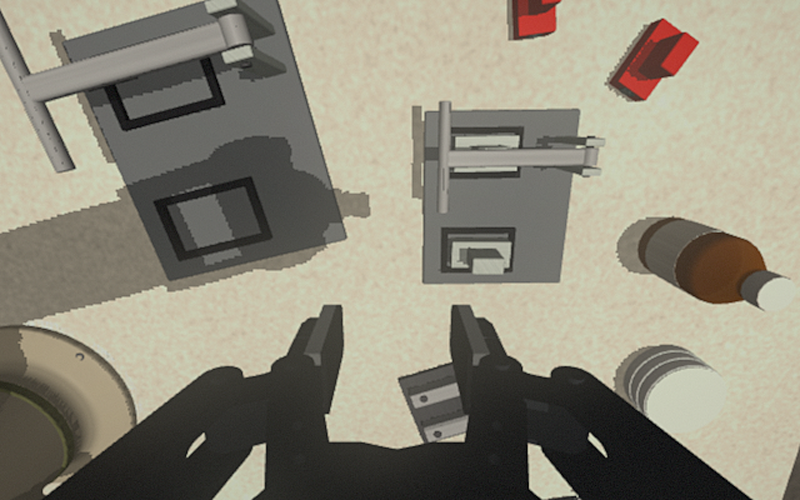

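The wrist view shows the small cradle with corners (427,110), (579,110), (559,282) and (423,282). The rod runs from (445,102) to (443,212), the cheeks are at (592,155) and the open holder is at (480,255). The gauge is partly hidden at (430,400).

```bash
cat >> h.py <<'E'
def ray(n,u,v,h,E=None):
    c=cams.camera_info(n); E=np.array(c['extrinsics']) if E is None else E
    r=E[:3,:3]@[(u-c['cx'])/c['fx'],(v-c['cy'])/c['fy'],1]; t=(h-E[2,3])/r[2]; return (E[:3,3]+t*r)[:2]
E
python3 - <<'E'
from h import *
P=np.load('/tmp/P_wrist.npy'); E=np.load('/tmp/E_wrist.npy'); z=np.load('/tmp/wrist.npz')
C=[ray('wrist',u/1.25,v/1.25,.006,E) for u,v in[(427,110),(579,110),(559,282),(423,282)]]
print('corners',np.round(C,4).tolist())
x=(C[1]-C[0]+C[2]-C[3]);print('yaw x',np.degrees(np.arctan2(x[1],x[0])))
y=(C[0]-C[3]+C[1]-C[2]);print('yaw y',np.degrees(np.arctan2(-y[0],y[1])), 'lens',[np.linalg.norm(C[i]-C[(i+1)%4]) for i in range(4)], 'mean',np.mean(C,0))
# high points: rod, bar
g=P[...,2]; m=np.zeros(g.shape,bool); m[70:180,335:490]=1
M=m&(g>.05)
q=P[M]; 
v,u=np.nonzero(M); rod=(u>=349)&(u<=359)
r=q[rod]; print('rod pts',len(r),r.min(0).round(4),r.max(0).round(4),np.percentile(r[:,2],[10,50,90]).round(4))
A=np.polyfit(r[:,1],r[:,0],1);print('rod line x=a*y+b',A)
bar=(u>365)&(u<460)&(q[:,2]>.055)&(v>115)&(v<137)
b=q[bar];print('bar z vs x',np.polyfit(b[:,0],b[:,2],1), b[:,2].mean(), 'y at x',np.polyfit(b[:,0],b[:,1],1),b.mean(0),b.min(0),b.max(0))
# table height check
print('table',np.median(g[60:160,515:530]))
E
```

```text
corners [[0.4796, 0.3242], [0.6254, 0.3171], [0.6195, 0.1392], [0.4707, 0.1464]]
yaw x -2.785672369677226
yaw y -2.386610742265788 lens [np.float64(0.14594772317385493), np.float64(0.17797219977959466), np.float64(0.14893348387329014), np.float64(0.17800298029132317)] mean [0.54880994 0.23171843]
rod pts 853 [0.4498 0.2385 0.0714] [0.4918 0.3282 0.407 ] [0.0747 0.0767 0.0781]
rod line x=a*y+b [0.02629994 0.47876053]
bar z vs x [-0.33626196  0.25871207] 0.07513320789354096 y at x [-0.07238753  0.32141831] [0.54594002 0.28189906 0.07513321] [0.4497817  0.26692045 0.05548025] [0.60292783 0.31283324 0.40700097]
table 0.0016776661818248828
```

Call:
step_arm:
  steps:
    - {"xyz": [0.47,-0.26,0.3],"turn": [0,0,0],"gripper": -0.4}
    - {"xyz": [0.47,-0.26,0.3],"turn": [0,0,0],"gripper": -0.4}
    - {"xyz": [0,0,0.9],"turn": [0,0,0],"gripper": -0.4}
    - {"xyz": [0,0,0.9],"turn": [0,0,0],"gripper": -0.4}
    - {"xyz": [0,0,0.9],"turn": [0,0,0],"gripper": -0.4}
    - {"xyz": [0,0,0.6],"turn": [0,0,0],"gripper": -0.4}
    - {"xyz": [0,0,0.6],"turn": [0,0,0],"gripper": -0.4}
    - {"xyz": [0,0,0.3],"turn": [0,0,0],"gripper": -0.4}
    - {"xyz": [0,0,0.3],"turn": [0,0,0],"gripper": -0.4}
    - {"xyz": [0,0,0],"turn": [0,0,0],"gripper": -0.4}

```text
time_s: 3.9
position: [0.4842, 0.2558, 0.076]
tool_rot: [[0.999, -0.049, -0.004], [-0.049, -0.999, -0.001], [-0.004, 0.001, -1.0]]
ft_force: [-0.5, 0.2, -0.3]
grip_width: 0.0257
```

Run:
```python
from h import *
s=env.observe(); print(s['position'],s['ft_force'],s['grip_width'])
im,d=grab('wrist'); save(im,'w2.png',s=1)
```

```text
[0.48417162 0.25580155 0.0760161 ] [-0.456525    0.16185263 -0.30864999] 0.025652745401182023
```

View pics/w2.png

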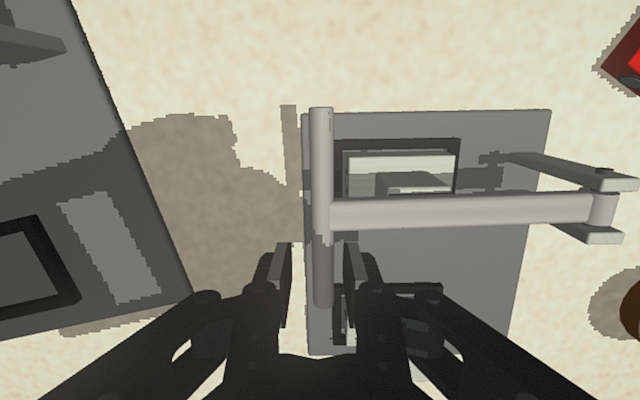

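The rod at (322,270) sits between the fingers, on the bare length beside the bar. I'll pinch it lightly.

Call:
step_arm:
  steps:
    - {"xyz": [0,0,0],"turn": [0,0,0],"gripper": -1}
    - {"xyz": [0,0,0],"turn": [0,0,0],"gripper": -1}
    - {"xyz": [0,0,0],"turn": [0,0,0],"gripper": -1}
    - {"xyz": [0,0,0],"turn": [0,0,0],"gripper": -1}
  squeeze: 20

```text
time_s: 4.28
position: [0.4867, 0.2562, 0.0795]
tool_rot: [[0.999, -0.047, 0.004], [-0.047, -0.999, 0.001], [0.004, -0.001, -1.0]]
ft_force: [5.2, -0.6, -1.7]
grip_width: 0.0086
```

Call:
step_arm:
  steps:
    - {"xyz": [0.055,0,-0.41],"turn": [0,0,0],"gripper": -1}
    - {"xyz": [0.115,0,-0.41],"turn": [0,0,0],"gripper": -1}
    - {"xyz": [0.17,0,-0.4],"turn": [0,0,0],"gripper": -1}
    - {"xyz": [0.225,0,-0.365],"turn": [0,0,0],"gripper": -1}
    - {"xyz": [0.275,0,-0.33],"turn": [0,0,0],"gripper": -1}
    - {"xyz": [0.315,0,-0.29],"turn": [0,0,0],"gripper": -1}
    - {"xyz": [0,0,0],"turn": [0,0,0],"gripper": -1}

```text
time_s: 4.87
position: [0.5322, 0.2546, 0.1703]
tool_rot: [[0.999, -0.046, 0.002], [-0.046, -0.999, 0.002], [0.002, -0.002, -1.0]]
ft_force: [-9.8, 1.8, 12.4]
grip_width: 0.0091
```

Call:
step_arm:
  steps:
    - {"xyz": [0.33,0,-0.28],"turn": [0,0,0],"gripper": -1}
    - {"xyz": [0.38,0,-0.22],"turn": [0,0,0],"gripper": -1}
    - {"xyz": [0.41,0,-0.15],"turn": [0,0,0],"gripper": -1}
    - {"xyz": [0.42,0,-0.09],"turn": [0,0,0],"gripper": -1}
    - {"xyz": [0.43,0,-0.02],"turn": [0,0,0],"gripper": -1}
    - {"xyz": [0.43,0,0.04],"turn": [0,0,0],"gripper": -1}
    - {"xyz": [0.1,0,0.01],"turn": [0,0,0],"gripper": -1}
    - {"xyz": [0,0,0],"turn": [0,0,0],"gripper": -1}

```text
time_s: 5.53
position: [0.6326, 0.2504, 0.1965]
tool_rot: [[0.999, -0.046, 0.004], [-0.046, -0.999, 0.003], [0.004, -0.003, -1.0]]
ft_force: [2.2, 4.6, 3.7]
grip_width: 0.0089
```

Call:
step_arm:
  steps:
    - {"xyz": [0,0,0],"turn": [0,0,0],"gripper": -0.3}
    - {"xyz": [0,0,0],"turn": [0,0,0],"gripper": -0.3}
    - {"xyz": [0,0,-0.5],"turn": [0,0,0],"gripper": -0.3}
    - {"xyz": [0,0,-0.9],"turn": [0,0,0],"gripper": -0.3}
    - {"xyz": [-0.9,-0.12,0],"turn": [0,0,0],"gripper": -0.3}
    - {"xyz": [-0.9,-0.12,0],"turn": [0,0,0],"gripper": -0.3}
    - {"xyz": [-0.9,-0.12,0],"turn": [0,0,0],"gripper": -0.3}
    - {"xyz": [-0.9,-0.12,0],"turn": [0,0,0],"gripper": -0.3}
    - {"xyz": [-0.9,-0.12,0],"turn": [0,0,0],"gripper": -0.3}

```text
time_s: 6.28
position: [0.4503, 0.2814, 0.251]
tool_rot: [[0.999, -0.047, -0.0], [-0.047, -0.999, -0.0], [-0.0, 0.0, -1.0]]
ft_force: [-0.3, 0.9, 0.2]
grip_width: 0.0299
```

Call:
step_arm:
  steps:
    - {"xyz": [0,0,0],"turn": [0,0,-1],"gripper": 0}
    - {"xyz": [0,0,0],"turn": [0,0,-1],"gripper": 0}
    - {"xyz": [0,0,0],"turn": [0,0,-1],"gripper": 0}
    - {"xyz": [0,0,0],"turn": [0,0,-1],"gripper": 0}
    - {"xyz": [0,0,0],"turn": [0,0,-1],"gripper": 0}
    - {"xyz": [0,0,0],"turn": [0,0,-1],"gripper": 0}
    - {"xyz": [0,0,0],"turn": [0,0,-1],"gripper": 0}
    - {"xyz": [0,0,0],"turn": [0,0,-1],"gripper": 0}
    - {"xyz": [0,0,0],"turn": [0,0,-1],"gripper": 0}
    - {"xyz": [0,0,0],"turn": [0,0,-1],"gripper": 0}
    - {"xyz": [0,0,0],"turn": [0,0,-1],"gripper": 0}
    - {"xyz": [0,0,0],"turn": [0,0,-1],"gripper": 0}
    - {"xyz": [0,0,0],"turn": [0,0,-1],"gripper": 0}
    - {"xyz": [0,0,0],"turn": [0,0,-1],"gripper": 0}
    - {"xyz": [0,0,0],"turn": [0,0,-1],"gripper": 0}
    - {"xyz": [0,0,0],"turn": [0,0,-1],"gripper": 0}
    - {"xyz": [0,0,0],"turn": [0,0,-1],"gripper": 0}
    - {"xyz": [0,0,0],"turn": [0,0,-1],"gripper": 0}
    - {"xyz": [0,0,0],"turn": [0,0,-1],"gripper": 0}
    - {"xyz": [0,0,0],"turn": [0,0,-0.6],"gripper": 0}

```text
time_s: 7.95
position: [0.4521, 0.2814, 0.2511]
tool_rot: [[0.045, 0.999, -0.0], [0.999, -0.045, -0.0], [-0.0, -0.0, -1.0]]
ft_force: [0.7, -0.1, -0.9]
grip_width: 0.0429
```

Run:
```python
from h import *
s=env.observe(); print(s['time_s'],s['position'],s['tool_rot'].round(3).tolist(),s['ft_force'],s['q'].round(0))
im,d=grab('wrist'); save(im,'w3.png',s=1.25)
np.save('/tmp/P_wrist.npy',pts('wrist',d)); np.save('/tmp/E_wrist.npy',cams.camera_info('wrist')['extrinsics'])
```

```text
7.95 [0.45212698 0.28140986 0.25112115] [[0.045, 0.999, -0.0], [0.999, -0.045, -0.0], [-0.0, -0.0, -1.0]] [ 0.68993751 -0.14491625 -0.92800584] [ 19.  20.  77.  -0.  83. -68.]
```

View pics/w3.png

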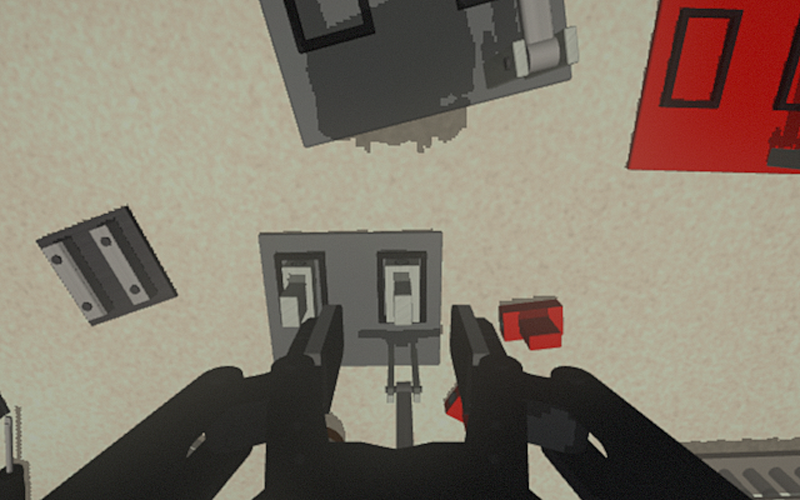

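The bar is upright, its rod foreshortened around (400,390). The target tang is at (403,300), its block spans (386-423, 264-325), and the gauge has corners (38,240), (127,206), (177,296) and (91,325).

```bash
cat >> h.py <<'E'
def corners(n,L,h,E,s=1.25):
    C=np.array([ray(n,u/s,v/s,h,E) for u,v in L]); 
    return C
def yaw(v): return np.degrees(np.arctan2(v[1],v[0]))
E
python3 - <<'E'
from h import *
P=np.load('/tmp/P_wrist.npy'); E=np.load('/tmp/E_wrist.npy'); g=P[...,2]
def box(u0,u1,v0,v1,lo,hi,n):
    m=np.zeros(g.shape,bool); m[int(v0/1.25):int(v1/1.25),int(u0/1.25):int(u1/1.25)]=1
    q=P[m&(g>lo)&(g<hi)]; r=cv2.minAreaRect(q[:,:2].astype(np.float32)); print(n,len(q),q.mean(0).round(4),np.round(r[0],4),np.round(r[1],4),round(r[2],1),'zmed',np.median(q[:,2]).round(4))
box(385,425,260,328,.05,.068,'tang top')
box(376,428,255,328,.019,.030,'block top')
box(270,330,255,330,.05,.068,'open tang top')
for L,h,n in [([(38,240),(127,206),(177,296),(91,325)],.006,'gauge')]:
    C=corners('wrist',L,h,E); print(n,C.round(4).tolist(),C.mean(0).round(4),yaw(C[1]-C[0]),yaw(C[2]-C[3]),yaw(C[2]-C[1]),yaw(C[3]-C[0]))
box(30,185,200,330,.015,.028,'jaw tops')
print('table',np.median(g[150:170,160:190]))
# top camera cues for tray and tub
z=np.load('/tmp/top.npz');c=cams.camera_info('top');f=lambda u,v:(240+u/3.3,130+v/3.3)
T=np.array([ray('top',*f(u,v),.024) for u,v in[(594,76),(718,58),(740,183),(613,202)]]);print('tray',T.round(3).tolist(),T.mean(0),yaw(T[1]-T[0]),yaw(T[0]-T[3]))
print('tub',ray('top',*f(640,295),.026),'gauge',ray('top',*f(429,247),.006))
E
```

```text
tang top 383 [0.531  0.2822 0.0589] [0.5327 0.2821] [0.0146 0.0303] 87.6 zmed 0.0594
block top 832 [0.5254 0.2819 0.0253] [0.5323 0.2818] [0.0325 0.0605] 88.4 zmed 0.0254
open tang top 441 [0.528  0.1826 0.0582] [0.5296 0.1817] [0.016  0.0304] 87.0 zmed 0.0591
gauge [[0.4675, -0.0704], [0.4381, 0.0249], [0.5328, 0.0527], [0.5616, -0.0443]] [ 0.5    -0.0093] 107.17624479214965 106.52159183045585 16.372535951978286 15.517833074109095
jaw tops 2491 [ 0.4991 -0.0104  0.0206] [ 0.5007 -0.0117] [0.08   0.0733] 17.2 zmed 0.021
table 0.0013585361266725549
tray [[0.663, -0.17], [0.683, -0.291], [0.56, -0.309], [0.541, -0.186]] [ 0.61167381 -0.23915482] -81.06372919671115 7.310330513723915
tub [ 0.45142331 -0.20936336] gauge [ 0.49797677 -0.01166153]
```

Call:
step_arm:
  steps:
    - {"xyz": [0.05,0.67,0.2],"turn": [0,0,0],"gripper": 0}
    - {"xyz": [0.05,0.67,0.2],"turn": [0,0,0],"gripper": 0}
    - {"xyz": [0.0,0.67,0.2],"turn": [0,0,0],"gripper": 0}
    - {"xyz": [0,0,0.9],"turn": [0,0,0],"gripper": 0}
    - {"xyz": [0,0,0.9],"turn": [0,0,0],"gripper": 0}
    - {"xyz": [0,0,0.9],"turn": [0,0,0],"gripper": 0}
    - {"xyz": [0,0,0.7],"turn": [0,0,0],"gripper": 0}
    - {"xyz": [0,0,0.5],"turn": [0,0,0],"gripper": 0}
    - {"xyz": [0,0,0.3],"turn": [0,0,0],"gripper": 0}
    - {"xyz": [0,0,0.25],"turn": [0,0,0],"gripper": 0}
    - {"xyz": [0,0,0],"turn": [0,0,0],"gripper": 0}

```text
time_s: 8.92
position: [0.5322, 0.2814, 0.0473]
tool_rot: [[0.05, 0.999, -0.003], [0.999, -0.05, -0.001], [-0.001, -0.003, -1.0]]
ft_force: [-0.6, -0.4, 0.2]
grip_width: 0.0426
```

Call:
step_arm:
  steps:
    - {"xyz": [0,0,0],"turn": [0,0,0],"gripper": -1}
    - {"xyz": [0,0,0],"turn": [0,0,0],"gripper": -1}
    - {"xyz": [0,0,0],"turn": [0,0,0],"gripper": -1}
    - {"xyz": [0,0,0],"turn": [0,0,0],"gripper": -1}
    - {"xyz": [0,0,0],"turn": [0,0,0],"gripper": -1}
  squeeze: 40

```text
time_s: 9.33
position: [0.5335, 0.282, 0.0501]
tool_rot: [[0.049, 0.999, 0.002], [0.999, -0.049, 0.001], [0.001, 0.002, -1.0]]
ft_force: [-1.4, 0.2, 6.6]
grip_width: 0.0153
```

Call:
step_arm:
  steps:
    - {"xyz": [0,0,-0.2],"turn": [0,0,0],"gripper": -1}
    - {"xyz": [0,0,-0.5],"turn": [0,0,0],"gripper": -1}
    - {"xyz": [0,0,-0.9],"turn": [0,0,0],"gripper": -1}
    - {"xyz": [0,0,-0.9],"turn": [0,0,0],"gripper": -1}
    - {"xyz": [-0.92,-0.06,0],"turn": [0,0,0],"gripper": -1}
    - {"xyz": [-0.92,-0.06,0],"turn": [0,0,0],"gripper": -1}
    - {"xyz": [-0.92,-0.06,0],"turn": [0,0,0],"gripper": -1}
    - {"xyz": [-0.92,-0.06,0],"turn": [0,0,0],"gripper": -1}
    - {"xyz": [-0.92,-0.06,0],"turn": [0,0,0],"gripper": -1}
    - {"xyz": [-0.92,-0.06,0],"turn": [0,0,0],"gripper": -1}
    - {"xyz": [-0.92,-0.06,0],"turn": [0,0,0],"gripper": -1}
    - {"xyz": [-0.92,-0.06,0],"turn": [0,0,0],"gripper": -1}
    - {"xyz": [0,0,0],"turn": [0,0,-0.85],"gripper": -1}
    - {"xyz": [0,0,0],"turn": [0,0,-0.85],"gripper": -1}
    - {"xyz": [0,0,0],"turn": [0,0,-0.85],"gripper": -1}
    - {"xyz": [0,0,0],"turn": [0,0,-0.85],"gripper": -1}
    - {"xyz": [0,0,0],"turn": [0,0,-0.85],"gripper": -1}
    - {"xyz": [0,0,0],"turn": [0,0,0],"gripper": -1}

```text
time_s: 10.83
position: [0.4994, -0.0114, 0.1493]
tool_rot: [[-0.289, 0.957, -0.0], [0.957, 0.289, 0.0], [0.0, -0.0, -1.0]]
ft_force: [-0.3, -0.4, -0.8]
grip_width: 0.0151
```

Run:
```python
from h import *
s=env.observe(); print(s['time_s'],s['position'],s['tool_rot'].round(3).tolist(),s['ft_force'],s['grip_width'])
im,d=grab('wrist'); save(im,'w4.png',(150,100,550,400),2)
np.save('/tmp/P_wrist.npy',pts('wrist',d)); np.save('/tmp/E_wrist.npy',cams.camera_info('wrist')['extrinsics'])
```

```text
10.8333 [ 0.49935554 -0.01138613  0.1492523 ] [[-0.289, 0.957, -0.0], [0.957, 0.289, 0.0], [0.0, -0.0, -1.0]] [-0.33642724 -0.40811283 -0.80282547] 0.015101154768452703
```

View pics/w4.png

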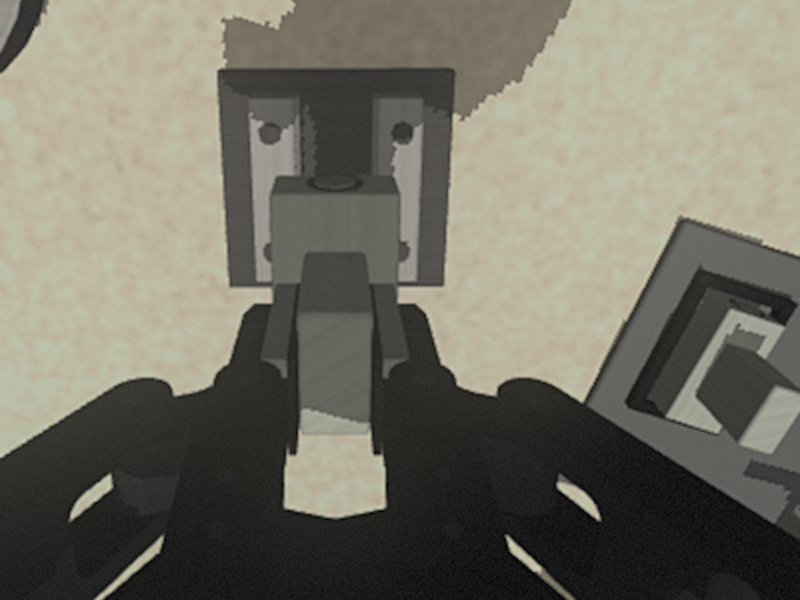

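The holder's block (270-399 px) lines up with the slot and is parallel to it. It sits about 1 mm off to the left, so I'll correct that and go down.

Call:
step_arm:
  steps:
    - {"xyz": [0.03,0,0.5],"turn": [0,0,0],"gripper": -1}
    - {"xyz": [0,0,0.7],"turn": [0,0,0],"gripper": -1}
    - {"xyz": [0,0,0.5],"turn": [0,0,0],"gripper": -1}
    - {"xyz": [0,0,0.3],"turn": [0,0,0],"gripper": -1}
    - {"xyz": [0,0,0],"turn": [0,0,0],"gripper": -1}
    - {"xyz": [0,0,0],"turn": [0,0,0],"gripper": -1}

```text
time_s: 11.38
position: [0.4992, -0.0102, 0.069]
tool_rot: [[-0.286, 0.958, -0.001], [0.958, 0.286, 0.0], [0.0, -0.001, -1.0]]
ft_force: [0.8, -0.6, -1.3]
grip_width: 0.0155
```

Call:
step_arm:
  steps:
    - {"xyz": [0,0,0.08],"turn": [0,0,0],"gripper": -1}
    - {"xyz": [0,0,0.06],"turn": [0,0,0],"gripper": -1}
    - {"xyz": [0,0,0],"turn": [0,0,0],"gripper": -1}
    - {"xyz": [0,0,0],"turn": [0,0,0],"gripper": -1}

```text
time_s: 11.72
position: [0.4993, -0.0102, 0.0637]
tool_rot: [[-0.287, 0.958, 0.001], [0.958, 0.287, -0.0], [-0.0, 0.001, -1.0]]
ft_force: [0.6, -0.2, -0.1]
grip_width: 0.0152
```

Call:
step_arm:
  steps:
    - {"xyz": [0,0,0.05],"turn": [0,0,0],"gripper": -1}
    - {"xyz": [0,0,0],"turn": [0,0,0],"gripper": -1}
    - {"xyz": [0,0,0],"turn": [0,0,0],"gripper": -1}

```text
time_s: 11.97
position: [0.4997, -0.0106, 0.0626]
tool_rot: [[-0.287, 0.958, 0.002], [0.958, 0.287, -0.001], [-0.002, 0.002, -1.0]]
ft_force: [-2.0, -0.9, 10.1]
grip_width: 0.015
```

Call:
step_arm:
  steps:
    - {"xyz": [0,0,0.04],"turn": [0,0,0],"gripper": -1}
    - {"xyz": [0,0,0],"turn": [0,0,0],"gripper": -1}
    - {"xyz": [0,0,0],"turn": [0,0,0],"gripper": -1}

```text
time_s: 12.22
position: [0.4998, -0.0106, 0.0624]
tool_rot: [[-0.287, 0.958, 0.003], [0.958, 0.287, -0.002], [-0.002, 0.003, -1.0]]
ft_force: [-7.1, -1.5, 27.6]
grip_width: 0.0153
```

The holder stopped with its underside about 12.5-13 mm above the slot floor, seated symmetrically on the chamfers. I'll back off and confirm the width from the last wrist depth picture.

Call:
step_arm:
  steps:
    - {"xyz": [0,0,-0.1],"turn": [0,0,0],"gripper": -1}
    - {"xyz": [0,0,-0.5],"turn": [0,0,0],"gripper": -1}
    - {"xyz": [0,0,-0.9],"turn": [0,0,0],"gripper": -1}
    - {"xyz": [0,0,-0.9],"turn": [0,0,0],"gripper": -1}
    - {"xyz": [0,0,0],"turn": [0,0,0],"gripper": -1}

```text
time_s: 12.63
position: [0.5017, -0.0107, 0.1618]
tool_rot: [[-0.287, 0.958, 0.011], [0.958, 0.287, -0.003], [-0.006, 0.01, -1.0]]
ft_force: [0.8, -0.6, 0.2]
grip_width: 0.0154
```

Run:
```python
from h import *
P=np.load('/tmp/P_wrist.npy'); R=np.array([[-0.289,.957,0],[.957,.289,0],[0,0,-1]]); Q=(P-[.49936,-.01139,.14925])@R
for v0 in (200,210,222):
    r=Q[v0-0]; m=(np.arange(640)>270)&(np.arange(640)<365)&(np.abs(P[v0,:,2]-.124)<.006); x=r[m,0]; print(v0,m.sum(),x.min(),x.max(),np.median(P[v0,m,2]))
s=env.observe();print(s['time_s'],s['position'],s['tool_rot'].round(3).tolist(),s['ft_force'],s['grip_width'])
```

```text
200 66 -0.016809123620691792 0.015576278796249107 0.12453876129794635
210 66 -0.017160654671282995 0.015789195243602065 0.1247112751195626
222 64 -0.016739367370931017 0.015338558713301084 0.12462761410386561
12.6333 [ 0.50168784 -0.01069649  0.16180278] [[-0.287, 0.958, 0.011], [0.958, 0.287, -0.003], [-0.006, 0.01, -1.0]] [ 0.76002097 -0.62721908  0.20708495] 0.01535464528276947
```

The block measures 32.5-33 mm wide, so it does not fit and goes to the round tub.

Call:
step_arm:
  steps:
    - {"xyz": [-0.73,-0.44,0],"turn": [0,0,0],"gripper": -1}
    - {"xyz": [-0.73,-0.44,0],"turn": [0,0,0],"gripper": -1}
    - {"xyz": [-0.73,-0.44,0],"turn": [0,0,0],"gripper": -1}
    - {"xyz": [-0.73,-0.44,0],"turn": [0,0,0],"gripper": -1}
    - {"xyz": [-0.73,-0.44,0],"turn": [0,0,0],"gripper": -1}
    - {"xyz": [-0.73,-0.44,0],"turn": [0,0,0],"gripper": -1}
    - {"xyz": [0,0,0],"turn": [0,0,0],"gripper": -1}
    - {"xyz": [0,0,0],"turn": [0,0,0],"gripper": -1}

```text
time_s: 13.3
position: [0.4478, -0.2096, 0.1554]
tool_rot: [[-0.284, 0.959, -0.0], [0.959, 0.284, 0.0], [0.0, -0.0, -1.0]]
ft_force: [-0.0, 1.1, -1.3]
grip_width: 0.0152
```

Run:
```python
from h import *
s=env.observe(); print(s['time_s'],s['position'],s['tool_rot'].round(3).tolist(),s['ft_force'],s['grip_width'])
im,d=grab('wrist'); save(im,'w5.png',s=1.25)
P=pts('wrist',d); E=np.array(cams.camera_info('wrist')['extrinsics'])
m=(np.abs(P[...,2]-.0265)<.004)&(np.hypot(P[...,0]-.4514,P[...,1]+.2094)<.09)
q=P[m]; A=np.c_[2*q[:,:2],np.ones(len(q))]; x=np.linalg.lstsq(A,(q[:,:2]**2).sum(1),rcond=None)[0]
print(len(q),'circle',x[:2],np.sqrt(x[2]+x[0]**2+x[1]**2))
```

```text
13.3 [ 0.44783796 -0.20964601  0.15536339] [[-0.284, 0.959, -0.0], [0.959, 0.284, 0.0], [0.0, -0.0, -1.0]] [-0.0182572   1.11933269 -1.31069586] 0.015246790770524465
2199 circle [ 0.4556162  -0.21297995] 0.06502866232755858
```

View pics/w5.png

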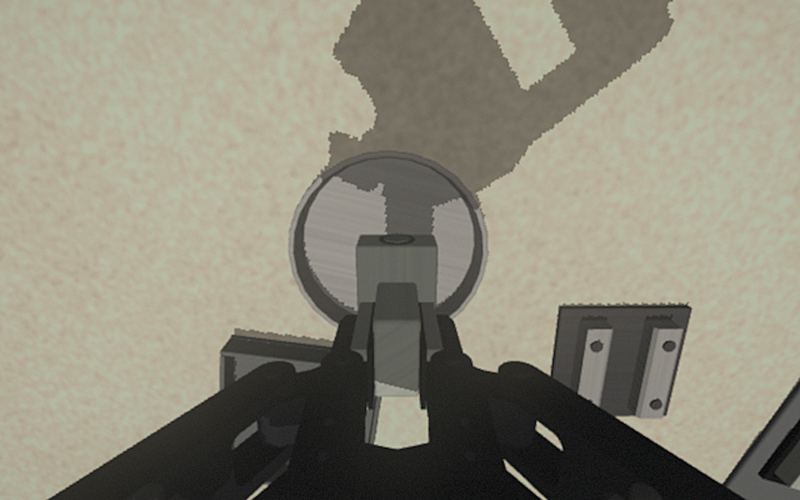

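The tub rim is centred near (388,240) px in the wrist view, which gives about (0.454, -0.2115). The holder is close above its middle, so I'll adjust slightly and lower it.

Call:
step_arm:
  steps:
    - {"xyz": [-0.09,0.13,0.5],"turn": [0,0,0],"gripper": -1}
    - {"xyz": [0,0,0.7],"turn": [0,0,0],"gripper": -1}
    - {"xyz": [0,0,0.6],"turn": [0,0,0],"gripper": -1}
    - {"xyz": [0,0,0.4],"turn": [0,0,0],"gripper": -1}
    - {"xyz": [0,0,0.2],"turn": [0,0,0],"gripper": -1}
    - {"xyz": [0,0,0.1],"turn": [0,0,0],"gripper": -1}
    - {"xyz": [0,0,0],"turn": [0,0,0],"gripper": -1}
    - {"xyz": [0,0,0],"turn": [0,0,0],"gripper": -1}

```text
time_s: 14.02
position: [0.4549, -0.2102, 0.0565]
tool_rot: [[-0.288, 0.958, 0.001], [0.958, 0.288, -0.001], [-0.001, 0.001, -1.0]]
ft_force: [-0.5, -0.4, -1.2]
grip_width: 0.0153
```

Call:
step_arm:
  steps:
    - {"xyz": [0,0,0.06],"turn": [0,0,0],"gripper": -1}
    - {"xyz": [0,0,0],"turn": [0,0,0],"gripper": -1}
    - {"xyz": [0,0,0],"turn": [0,0,0],"gripper": -1}

```text
time_s: 14.27
position: [0.4545, -0.2104, 0.0538]
tool_rot: [[-0.287, 0.958, 0.001], [0.958, 0.287, -0.001], [-0.001, 0.001, -1.0]]
ft_force: [-0.4, 0.1, -2.1]
grip_width: 0.0153
```

Call:
step_arm:
  steps:
    - {"xyz": [0,0,0.07],"turn": [0,0,0],"gripper": -1}
    - {"xyz": [0,0,0.02],"turn": [0,0,0],"gripper": -1}
    - {"xyz": [0,0,0],"turn": [0,0,0],"gripper": -1}
    - {"xyz": [0,0,0],"turn": [0,0,0],"gripper": -1}

```text
time_s: 14.6
position: [0.4543, -0.2103, 0.0496]
tool_rot: [[-0.287, 0.958, -0.0], [0.958, 0.287, 0.0], [0.0, -0.0, -1.0]]
ft_force: [0.5, -1.0, -0.8]
grip_width: 0.0152
```

Call:
step_arm:
  steps:
    - {"xyz": [0,0,0.04],"turn": [0,0,0],"gripper": -1}
    - {"xyz": [0,0,0],"turn": [0,0,0],"gripper": -1}
    - {"xyz": [0,0,0],"turn": [0,0,0],"gripper": -1}

```text
time_s: 14.85
position: [0.4544, -0.2103, 0.0481]
tool_rot: [[-0.287, 0.958, -0.0], [0.958, 0.287, 0.0], [0.0, -0.0, -1.0]]
ft_force: [0.0, -0.6, -1.1]
grip_width: 0.0153
```

Call:
step_arm:
  steps:
    - {"xyz": [0,0,0.025],"turn": [0,0,0],"gripper": -1}
    - {"xyz": [0,0,0],"turn": [0,0,0],"gripper": -1}
    - {"xyz": [0,0,0],"turn": [0,0,0],"gripper": -1}

```text
time_s: 15.1
position: [0.4543, -0.2103, 0.048]
tool_rot: [[-0.287, 0.958, 0.0], [0.958, 0.287, -0.001], [-0.001, 0.0, -1.0]]
ft_force: [-4.1, 1.9, 11.2]
grip_width: 0.0154
```

Contact with the floor is light. I'll release and retreat.

Call:
step_arm:
  steps:
    - {"xyz": [0,0,0],"turn": [0,0,0],"gripper": -0.4}
    - {"xyz": [0,0,0],"turn": [0,0,0],"gripper": -0.2}
    - {"xyz": [0,0,0],"turn": [0,0,0],"gripper": -0.2}
    - {"xyz": [0,0,-0.2],"turn": [0,0,0],"gripper": -0.2}
    - {"xyz": [0,0,-0.6],"turn": [0,0,0],"gripper": -0.2}
    - {"xyz": [0,0,-0.9],"turn": [0,0,0],"gripper": -0.2}
    - {"xyz": [0,0,-0.9],"turn": [0,0,0],"gripper": -0.2}
    - {"xyz": [0,0,-0.9],"turn": [0,0,0],"gripper": -0.2}
    - {"xyz": [0,-0.9,-0.4],"turn": [0,0,0],"gripper": -0.2}
    - {"xyz": [0,-0.9,0],"turn": [0,0,0],"gripper": -0.2}
    - {"xyz": [0,-0.7,0],"turn": [0,0,0],"gripper": -0.2}
    - {"xyz": [0,0,0],"turn": [0,0,0],"gripper": -0.2}

```text
time_s: 16.1
position: [0.3554, -0.2394, 0.2039]
tool_rot: [[-0.285, 0.959, -0.001], [0.959, 0.285, -0.001], [-0.0, -0.001, -1.0]]
ft_force: [-0.2, -1.1, 0.7]
grip_width: 0.034
```

Run:
```python
from h import *
s=env.observe(); print(s['time_s'],s['position'],s['grip_width'])
a,_=grab('top'); im,d=grab('wrist'); b,_=grab('scene')
P=pts('wrist',d); m=(P[...,2]>.045)&(np.hypot(P[...,0]-.454,P[...,1]+.21)<.05); q=P[m]; print('tang',len(q),q.mean(0),np.percentile(q[:,2],[50,95]))
A=cv2.resize(a[120:250,230:480],(800,416)); B=cv2.resize(im[60:400,120:520],(212,180)); B2=cv2.resize(b[120:350,180:400],(188,180))
c=np.zeros((596,800,3),np.uint8); c[:416]=A; c[416:,:212]=B; c[416:,212:400]=B2; save(c,'f1.png')
```

```text
16.1 [ 0.35537546 -0.23939221  0.20394028] 0.03403031104948703
tang 504 [ 0.45238434 -0.21236695  0.05591206] [0.05693992 0.05801527]
```

View pics/f1.png

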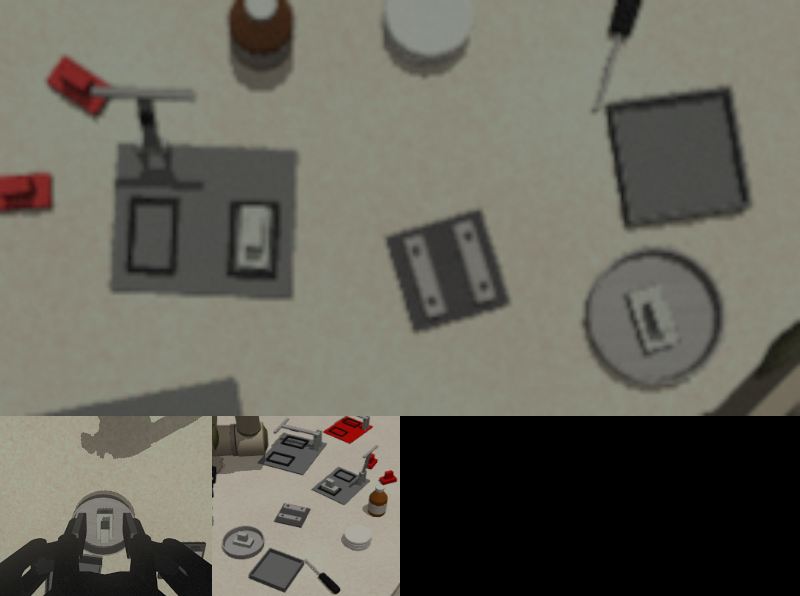

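The final view shows the holder upright and central in the tub at (653,318), the bar upright past vertical at (145,95), and the nest under it empty at (153,237). The open holder at (253,240) is in its nest and the bystanders are unmoved. The robot touches nothing, so I'm handing the job in.

```bash
python3 -c "
from rig import order; print(order.close_job())"
```

```text
the job is handed in; nothing more can be done
None
```

The job is done and handed in at about 16 s: the holder under the bar failed the gauge and is now upright in the round tub.

- **Bar:** I pinched the cross rod lightly and swung the bar to about 1.75 rad, past upright. It stayed there in the last picture. That angle comes from the tool's path, not from a separate measurement.
- **Gauge test:** The jaws stopped the holder with its underside about 12.5–13 mm above the slot floor. The upward force was 10 N at first contact and about 28 N after one more small step down, which is firmer than I meant "lightly" to be. The wrist depth picture put the block at about 32.5–33 mm wide, which agrees with it not fitting.
- **Placing:** I set it down in the tub at about 11 N of contact. It ended upright, with its tang within a few mm of the tub's middle and the tang top at about 57 mm, against 56 mm expected.
- **Last views:** The other holder is still in its open nest. The bottle, dishes and screwdriver look unmoved, and the arm is clear of everything. No final check failed or disagreed.

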